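# Close the run-off slide behind the splash guard with the reach hook

### The arm

A 6-joint arm with a two-finger parallel gripper is mounted at the origin on the work surface. World frame = base frame: x ahead of the robot, y to its left, z up, the work surface at z = 0. Lengths are in m, angles in degrees, forces in N, time in s.
With the tool pointing down it reaches from about 0.275 to 0.975 m from the base axis. Payload 8.4 kg.
Tool frame: the origin (TCP) lies on the mounting face of the last link; the fingertips stand 190 mm ahead of it and the grasp point (between the pads) lies env.tcp_to_grasp ahead of it (env.tcp_to_grasp is the distance from the TCP to the grasp point, in m); x points along the fingers, y is the direction in which the jaws open and shut, and the axes are right-handed (so a half turn about x gives the same grasp; the last joint's range is limited). The gripper opens to 92 mm and grips with 3 to 60 N. Pads are 20 mm wide; open, the fingers measure 128 mm over their backs; the gripper's body (75 mm by 189 mm) begins 69 mm behind the grasp point.
Start: joints at [65.409, 20.225, 93.587, -0, 66.188, -0.138], TCP at [0.259, 0.569, 0.405] pointing down, gripper open.
Joint ranges: [-150.9, 150.9], [-52.94, 120.26], [3.33, 152.33], [-74.26, 254.26], [0, 154.13], [-172.89, 172.89]. Speed limits (degrees/s): [127.2, 127.2, 159.86, 180, 180, 180].

### API

Orientations are given as [roll, pitch, yaw] about the fixed x, y, z axes, in that order (R = Rz(yaw) Ry(pitch) Rx(roll)).
In Python, from workcell import env, viewer, job gives the robot as it stands.
- The arm moves only by the tool apply_moves, never from a script. Its argument "commands" is a list of rows, each a list of 3 entries, a list of its own where there are three numbers: the turn, a rotation vector about the world's x, y, z in rad, then the shift along the world's x, y, z in m, then the closure, from 0 (fully open) to 1 (shut). A call has exactly 8 rows; each row is the pose to reach, as a shift and turn from the pose commanded when the call began; what a row does not reach only later rows make up. A row lasts 1/12 s, in which the tool goes at most 41.7 mm and 7.16 degrees, less where a joint would pass 70% of its speed; a pose out of reach is approached as far as the arm can. A call with a gripper value outside its range is refused whole. The fingers move at their own pace and stop on an object; "force" is the grip in N (left out, the last holds). Time passes only in rows, so rows that repeat a pose let the fingers close, or fill a call up. It gives the time, the measured TCP pose, the force and the opening at its end, in the units of the state.
- env.state(): the state, without advancing time (a new reading comes with each control period).
- viewer.get_image(name): name is "side" or "top" or "wrist"; returns a dict with "color" (420x560x3 uint8, red, green, blue), "fovy" (degrees; the focal length in pixels is half the picture's height over the tangent of half this angle, whatever the lens; pixels are square), "cx", "cy" (the principal point, pixels), "world_from_camera" (4x4, takes a point from camera to world coordinates). Camera axes: x right, y down, z forward; pixel columns grow to the right and rows downward; lengths in m; the calibration is good to about 2 mm. A picture is of the moment at which its call begins. There is no depth.
- job.finish_job(): hands the job in, once; it reports no verdict.
Trained networks look in a picture, given as the dict that the camera call returned (one of the last four; its "shot" number tells which), for a name from the list of things; names that differ only in an ending like _2 or _b are one class to them, and where a whole thing is asked for, a point or a joint stands for the part that bears it (a point fixed in the world has none). Each returns a list of dicts, best first, with "p" (0 to 1); they miss things now and then, are a little off and sometimes report something else, mostly with a low value. They report only what shows in the picture. A call takes as long as a camera call. They do not tell look-alikes from the thing itself.
- viewer.boxes_of(thing, picture): "location" ([x, y, z] in m, in world coordinates, good to about 4 mm: the middle of the surface that is visible of it).
- viewer.silhouettes(thing, picture): "mask" (420x560 bool, what is visible of it).
- viewer.pinpoint(thing, picture): "location" ([x, y, z] in m, in world coordinates, good to about 4 mm: a listed point, or the origin of a listed thing).
The state is a dict: "time": time; "q": joint angles; "joint_velocities": joint speeds; "tau": joint torques, N m; "position": TCP position; "eef_rot": TCP orientation; "contact_force": force on the tool from outside, world axes, zero at the start; "torque": the same for the moment, N m; "grip_width": finger opening in m.
Only numpy, scipy, OpenCV 4.12 (cv2) and the standard library are available. Lean on these libraries where they do the work, as an engineer would, in place of code of your own. Each camera call takes 0.05 s, during which the arm holds its last target. There are 200 camera calls.

### The job

Take the bent steel reach hook from its wooden stand, reach over the splash guard with it and push the valve's slide lever along its slot, towards the valve's left as seen from the robot, until it stops; there press it home with a light, steady push of about 7 N (never above 10 N), for a good second. Work the lever with the hook only, do not bump the guard, then hang the hook back in its stand and let go; leave the bottles and other things where they are.

Things in the scene. Friction and masses are not known exactly. Their poses are not given: they have to be found in the camera images.
- valve: Steel valve fixed to the table: base plate 140 x 210 mm, housing 50 x 160 mm with its top 40 mm above the table and a dark slot along y in it. Origin at table level under the slot's middle; x points away from the robot (yaw within 0.3 rad), y left along the slot, the way to push the lever, z up. It stands left or right of the robot's centre line, the hook stand on the other side.
- guard: Aluminium splash guard round the valve, open at the top and far side; frame as the valve's. Front wall at x = -60 mm, 6 mm thick, 210 mm long in y, top 120 mm above the table; side cheeks at y = +-102 mm, 5 mm thick, x = -60 to +20 mm, 100 mm high. Not to be bumped (8 N at most).
- lever: Slide lever: upright steel pin, 16 mm in diameter, at valve x = 0, top 95 mm above the table. Slides along valve y with about 2 N friction, stays where left. Origin on its axis at table level, axes as the valve's. Starts at valve y = -50 to 0 mm; stops hard somewhere from y = +10 to +40 mm: the stop is hidden inside, differs each time and must be felt.
- lever_top (a point): Centre of the lever pin's top face, 95 mm above the table.
- hook: Reach hook, about 0.2 kg: round steel rod, 10 mm in diameter, along x from -90 mm (18 mm ball) to +125 mm, where it bends straight down into a leg ending 105 mm below the rod's axis. Light wooden grip block round the rod, 80 (x) x 38 (y) x 28 (z) mm, centred at the origin: take it from above across the 38 mm. x points to the bent end, z up.
- hook_tip (a point): Lower end of the hook's leg, at (125, 0, -105) mm in the hook's frame.
- stand: Dark wooden stand, fixed: base 150 x 75 x 12 mm, two posts 12 mm thick at x = +-55 mm, each with an upward V fork (floor 125 mm, splayed prong tops 148 mm above the table). The hook's rod lies in both forks along the stand's x, its block between the posts (9 mm play each way), its leg hanging beyond the +x end. Origin at table level under the middle, z up.
- stand_rest (a point): Where the hook's origin is when it hangs in the stand: midway between the forks, 130 mm above the table.
- bottle_a: Bystander: clear bottle with a red cap, 64 mm in diameter, 180 mm high; origin under it.
- bottle_b: Bystander: a second bottle like it.
- jar: Bystander: amber jar with a steel lid, 56 mm in diameter, 75 mm high; origin under it.
- beaker: Bystander: steel cup, 54 mm in diameter, 70 mm high; origin under it.
- stopper: Bystander: cork stopper, 36 mm in diameter, 38 mm high; origin under it.
- wrench: Bystander: wrench lying on the table.
- bowl: Bystander: steel bowl, 110 mm in diameter, 45 mm high; origin under it.
Mind the look-alikes: they are no part of the job. What is shaped like the hook but green is not meant.

How it is judged:
By the outcome, as a careful person would: the job done as asked, in the order asked, and still so for the second after the job is handed in, with the robot touching nothing.
It also fails if it takes over 70 s, if anything falls off the work surface, if the arm or the gripper's body presses on something with over 40 N, if the wrist force passes 120 N, or if a joint passes its speed limit or range.

## Working session

There is one attempt and no reset: what is moved stays moved. The work goes in short steps, Python scripts to look and compute and a tool call to move; the robot and the scene stay as the last step left them, time stands still between calls to the robot, and variables do not carry over. Pictures are saved under pics/ and viewed, about 8 in all and at most 12, crops included, and the job is handed in when it is done.

Besides the shell and the picture viewer there is one more tool, called after "Call:" as name(argument=value, ...), one argument or row to a line, values as JSON. apply_moves: Moves the arm, as the interface text tells. Its arguments: {"type":"object","properties":{"commands":{"type":"array"},"force":{"type":"number"}},"required":["commands"]}

```bash
ls; mkdir -p pics; cat > h.py <<'E'
import numpy as np, cv2
from workcell import env, viewer, job
def save(im,name,crop=None,scale=1):
    c=im["color"][:,:,::-1]
    if crop: a,b,d,e=crop; c=c[b:e,a:d]
    cv2.imwrite("pics/"+name,cv2.resize(c,None,fx=scale,fy=scale,interpolation=cv2.INTER_CUBIC))
def proj(im,p):
    T=np.linalg.inv(im["world_from_camera"]); q=T[:3,:3]@np.array(p)+T[:3,3]
    f=im["color"].shape[0]/2/np.tan(np.radians(im["fovy"])/2)
    return np.array([im["cx"]+f*q[0]/q[2], im["cy"]+f*q[1]/q[2]])
def unproj(im,u,v,z):
    T=im["world_from_camera"]; f=im["color"].shape[0]/2/np.tan(np.radians(im["fovy"])/2)
    d=T[:3,:3]@np.array([(u-im["cx"])/f,(v-im["cy"])/f,1]); o=T[:3,3]
    return o+d*(z-o[2])/d[2]
def show(im,names,fn):
    for n in names:
        for r in getattr(viewer,fn)(n,im)[:3]: print(n,round(r["p"],2),np.round(r["location"],4),np.round(proj(im,r["location"])))
E
python3 - <<'E'
from h import *
print(env.state(), env.tcp_to_grasp)
for c in ("top","side"):
    im=viewer.get_image(c); print(c,np.round(im["world_from_camera"],3).tolist(),im["fovy"])
    save(im,c+"0.png",scale=1.4)
    show(im,["hook","hook_tip","stand","stand_rest","valve","lever_top","guard","bottle_a","jar","beaker","stopper","wrench","bowl"],"pinpoint")
E
```

```text
pics
{'time': 0.0, 'q': array([ 6.54070831e+01,  2.02596876e+01,  9.36288923e+01, -1.16372232e-03,
        6.61884412e+01, -1.36582948e-01]), 'joint_velocities': array([ 0.03051342,  0.00848564, -0.0590645 ,  0.08989661,  0.03099614,
        0.04822944]), 'tau': array([ 3.88648932e-04, -5.93836713e+01, -3.34219944e+01,  6.97207963e-02,
        2.32140929e-02, -1.64008729e-04]), 'position': array([0.2586431 , 0.56870685, 0.40399541]), 'eef_rot': array([ -89.34510264,   89.92297157, -113.80096607]), 'contact_force': array([ 0.97697602, -0.81251274, -0.35297962]), 'torque': array([-0.03041112, -0.01347274, -0.04571953]), 'grip_width': 0.0920420316965536} 0.1714
top [[-0.001, -0.996, 0.09, 0.462], [-1.0, -0.002, -0.023, -0.092], [0.023, -0.09, -0.996, 1.29], [0.0, 0.0, 0.0, 1.0]] 46.26378650762891
hook 0.94 [0.309  0.2064 0.021 ] [149. 314.]
hook 0.76 [ 0.5676 -0.1855  0.1336] [307. 209.]
hook_tip 0.97 [ 0.6899 -0.1601  0.0312] [294. 165.]
stand 0.62 [ 0.576  -0.1823 -0.0011] [302. 210.]
stand_rest 0.57 [ 0.574  -0.1857  0.1294] [307. 206.]
valve 0.89 [ 0.598   0.2127 -0.001 ] [152. 202.
[... 744 characters left out ...]
88 [ 0.6927 -0.1572  0.0262] [236. 209.]
hook_tip 0.76 [0.4725 0.2096 0.0215] [300. 343.]
stand 0.79 [ 0.5786 -0.1839 -0.0022] [280. 215.]
stand_rest 0.5 [ 0.5204  0.0007 -0.0037] [291. 269.]
valve 0.72 [0.5997 0.2104 0.0008] [236. 340.]
lever_top 0.58 [0.605  0.1921 0.0922] [233. 304.]
bottle_a 0.92 [ 7.772e-01  6.150e-02 -5.000e-04] [177. 273.]
bottle_a 0.59 [ 0.7862 -0.0591  0.0011] [191. 237.]
jar 0.87 [6.525e-01 3.400e-03 5.000e-04] [236. 261.]
beaker 0.72 [ 0.5218 -0.0012 -0.0024] [290. 268.]
stopper 0.56 [ 0.4247 -0.013   0.0015] [332. 268.]
stopper 0.32 [0.6026 0.2133 0.0014] [234. 341.]
wrench 0.81 [ 0.351  -0.3962 -0.0031] [365. 179.]
bowl 0.72 [ 0.4644 -0.4839  0.    ] [330. 159.]
```

View pics/top0.png

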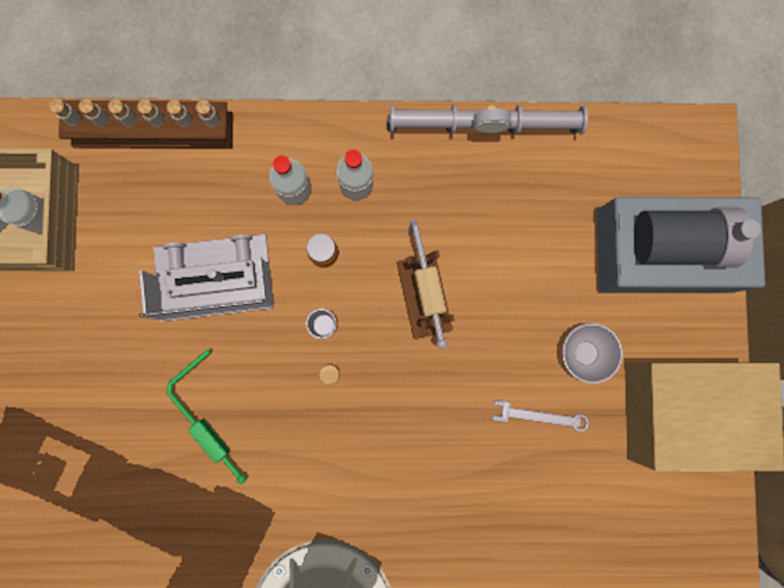

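View pics/side0.png

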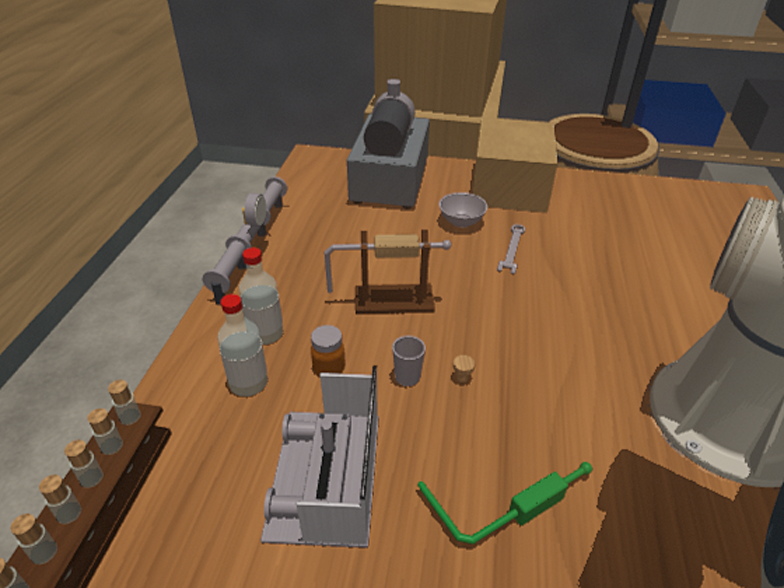

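Top view (784 px scale): the hook candidates are the steel one with the wooden block in its dark stand at (429,290), and the green look-alike at (208,440), which I reject. The pipe with gauge (490,120) and wrench (540,415) are only clutter. The valve is at (212,278) with guard walls around it. The bottles, jar, beaker and stopper stand between valve and stand.

```bash
python3 - <<'E'
from h import *
im=viewer.get_image("top")
c=im["color"][:,:,::-1]
a=cv2.resize(c[150:255,265:340],None,fx=5,fy=5,interpolation=cv2.INTER_CUBIC)
b=cv2.resize(c[160:235,95:200],None,fx=4,fy=4,interpolation=cv2.INTER_CUBIC)
o=np.zeros((525,800,3),np.uint8); o[:525,:375]=a; o[:300,380:800]=b
cv2.imwrite("pics/crop1.png",o)
for n in("hook","guard","valve","lever"):
  for r in viewer.silhouettes(n,im)[:2]:
    v,u=np.nonzero(r["mask"]); print(n,r["p"],len(u),u.mean(),v.mean())
    if n=="hook":
        z=0.13; P=np.array([unproj(im,x,y,z)[:2] for x,y in zip(u,v)])
        l=cv2.fitLine(P.astype(np.float32),cv2.DIST_HUBER,0,1e-3,1e-3).ravel(); print(l,np.degrees(np.arctan2(l[1],l[0])), P.min(0),P.max(0))
E
```

```text
hook 0.8 771 306.41634241245134 204.95979247730222
[ 0.97350574  0.22866249  0.57701325 -0.1838956 ] 13.21834 [ 0.47255657 -0.21316643] [ 0.68978461 -0.14994762]
hook 0.73 814 144.92383292383292 303.34889434889436
[0.8020397  0.5972708  0.3497998  0.20078841] 36.674683 [0.25469689 0.1208589 ] [0.46801624 0.2510428 ]
guard 0.75 1153 142.69557675628795 213.62359063313096
valve 0.62 4629 148.49902786779003 199.33895009721323
```

View pics/crop1.png

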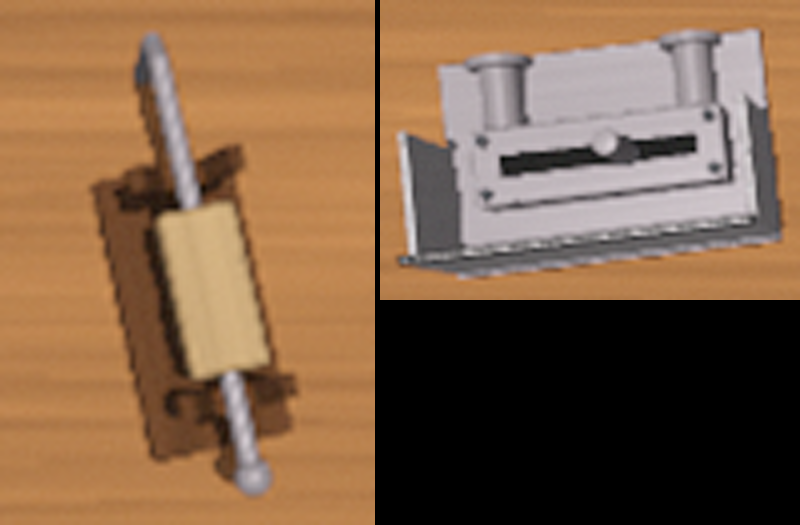

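The crop confirms the steel rod with wooden block (crop px 213,290), its bend at (152,45) and ball at (252,476). On the valve, the slot runs (500,165)–(697,146), the lever is at (605,142) and the front wall top runs (408,260)–(755,222).

```bash
python3 - <<'E'
from h import *
im=viewer.get_image("top")
A=lambda x,y,z:unproj(im,265+x/5,150+y/5,z)
B=lambda x,y,z:unproj(im,95+(x-380)/4,160+y/4,z)
b,e=A(252,476,.13),A(152,45,.13); d=e-b; print("hook",b,e,np.degrees(np.arctan2(d[1],d[0])),np.linalg.norm(d))
print("block", A(213,290,.144))
for n,p,q,z in(("slot",(500,165),(697,146),.04),("wall",(408,258),(755,222),.12),("house",(487,206),(732,182),.04),("back",(440,68),(762,32),.0)):
    p,q=B(*p,z),B(*q,z); d=p-q; print(n,p,q,(p+q)/2,np.degrees(np.arctan2(-d[0],d[1])),np.linalg.norm(d))
print("lever",B(604,142,.095))
s=env.state(); from scipy.spatial.transform import Rotation as R
print(R.from_euler("xyz",s["eef_rot"],degrees=True).as_matrix().round(3))
E
```

```text
hook [ 0.48149107 -0.20463454  0.13      ] [ 0.68734244 -0.15812968  0.13      ] 12.730258794559825 0.21103907019293636
block [ 0.5682845  -0.18556619  0.144     ]
slot [0.59434928 0.27023214 0.04      ] [0.60676024 0.14599555 0.04      ] [0.60055476 0.20811384 0.04      ] 5.704791093099618 0.12485496684090347
wall [0.53052916 0.29953595 0.12      ] [0.55212935 0.09561915 0.12      ] [0.54132925 0.19757755 0.12      ] 6.04659405175761 0.2050576259525837
house [0.56821838 0.27769316 0.04      ] [0.58376664 0.12341188 0.04      ] [0.57599251 0.20055252 0.04      ] 5.754760231964287 0.15506276483868328
back [0.6626249  0.32275074 0.        ] [0.68732546 0.11224021 0.        ] [0.67497518 0.21749547 0.        ] 6.692283005077211 0.21195471000114594
lever [0.60272886 0.19187679 0.095     ]
[[ 0.     0.414  0.91 ]
 [ 0.     0.91  -0.414]
 [-1.     0.    -0.   ]]
```

Call:
apply_moves(
  commands=[
    [[0,0,0.03],[0.01,-0.02,0.01],0],
    [[0,0,0.06],[0.02,-0.05,0.02],0],
    [[0,0,0.1],[0.035,-0.085,0.026],0],
    [[0,0,0.15],[0.05,-0.12,0.026],0],
    [[0,0,0.2],[0.064,-0.156,0.026],0],
    [[0,0,0.25],[0.078,-0.19,0.026],0],
    [[0,0,0.3],[0.092,-0.225,0.026],0],
    [[0,0,0.35],[0.106,-0.258,0.026],0],
  ],
)

```text
time: 2.37
position: [0.3649, 0.3091, 0.4309]
eef_rot: [27.0, 90.0, 22.7]
contact_force: [1.3, 0.5, 0.9]
grip_width: 0.0917
```

Call:
apply_moves(
  commands=[
    [[0,0,0.04],[0.014,-0.034,0],0],
    [[0,0,0.08],[0.028,-0.068,0],0],
    [[0,0,0.12],[0.042,-0.102,0],0],
    [[0,0,0.16],[0.056,-0.136,0],0],
    [[0,0,0.2],[0.07,-0.17,0],0],
    [[0,0,0.24],[0.084,-0.204,0],0],
    [[0,0,0.27],[0.098,-0.238,0],0],
    [[0,0,0.296],[0.112,-0.272,0],0],
  ],
)

```text
time: 3.03
position: [0.477, 0.0371, 0.431]
eef_rot: [-4.6, 90.0, 8.0]
contact_force: [-0.0, 0.1, 0.4]
grip_width: 0.0917
```

Call:
apply_moves(
  commands=[
    [[0,0,0],[0.013,-0.034,0],0],
    [[0,0,0],[0.026,-0.068,0],0],
    [[0,0,0],[0.039,-0.102,0],0],
    [[0,0,0],[0.052,-0.136,0],0],
    [[0,0,0],[0.065,-0.17,0],0],
    [[0,0,0],[0.078,-0.2,0],0],
    [[0,0,0],[0.088,-0.218,0],0],
    [[0,0,0],[0.092,-0.224,0],0],
  ],
)

```text
time: 3.7
position: [0.5696, -0.1878, 0.4305]
eef_rot: [-64.9, 89.9, -52.5]
contact_force: [-0.0, 0.9, -0.6]
grip_width: 0.0919
```

```bash
python3 - <<'E'
from h import *
im=viewer.get_image("wrist"); save(im,"w1.png",scale=1.2)
s=env.state(); print({k:np.round(s[k],3) for k in s})
from scipy.spatial.transform import Rotation as R
print(R.from_euler("xyz",s["eef_rot"],degrees=True).as_matrix().round(3))
show(im,["hook","stand","stand_rest","hook_tip"],"pinpoint")
for r in viewer.silhouettes("hook",im)[:1]:
    v,u=np.nonzero(r["mask"]); P=np.array([unproj(im,x,y,.13)[:2] for x,y in zip(u,v)])
    l=cv2.fitLine(P.astype(np.float32),cv2.DIST_HUBER,0,1e-3,1e-3).ravel(); print(l,np.degrees(np.arctan2(l[1],l[0])))
E
```

```text
{'time': np.float64(3.75), 'q': array([-1.83330e+01,  1.66420e+01,  9.52490e+01, -1.90000e-02,
        6.80750e+01, -1.20766e+02]), 'joint_velocities': array([ 2.35 , -1.818,  2.917,  0.557,  0.208,  1.722]), 'tau': array([ -0.066, -56.499, -32.228,   0.087,   0.532,  -0.098]), 'position': array([ 0.57 , -0.187,  0.43 ]), 'eef_rot': array([-58.624,  89.962, -46.184]), 'contact_force': array([-0.146,  0.102,  0.754]), 'torque': array([ 0.006, -0.039, -0.009]), 'grip_width': np.float64(0.092)}
[[ 0.    -0.215  0.977]
 [-0.     0.977  0.215]
 [-1.    -0.001  0.   ]]
hook 0.86 [ 0.5698 -0.1853  0.1251] [281. 209.]
[ 0.9760542   0.21752737  0.5648749  -0.18700996] 12.563846
```

View pics/w1.png

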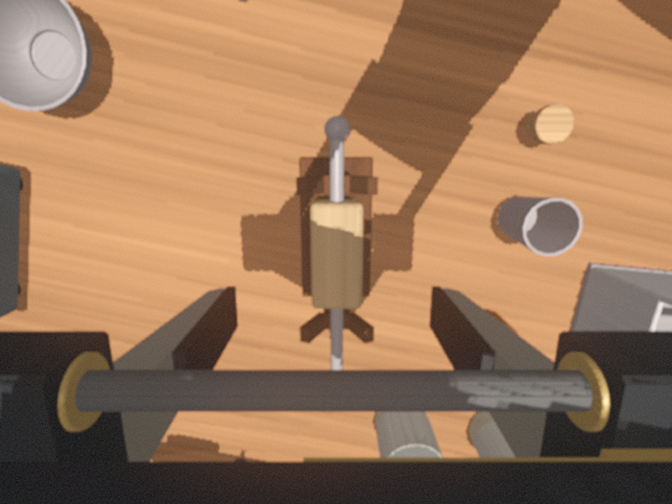

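The wrist view shows the block at (337,253), centred between the jaws and aligned with them. I descend and grip.

Call:
apply_moves(
  commands=[
    [[0,0,0],[0,0.0005,-0.02],0],
    [[0,0,0],[0,0.001,-0.045],0],
    [[0,0,0],[0,0.001,-0.07],0],
    [[0,0,0],[0,0.001,-0.095],0],
    [[0,0,0],[0,0.001,-0.115],0],
    [[0,0,0],[0,0.001,-0.125],0],
    [[0,0,0],[0,0.001,-0.129],0],
    [[0,0,0],[0,0.001,-0.129],0],
  ],
)

```text
time: 4.67
position: [0.5686, -0.1834, 0.3015]
eef_rot: [145.3, 90.0, 157.9]
contact_force: [-0.2, -0.7, 0.5]
grip_width: 0.0915
```

Call:
apply_moves(
  commands=[
    [[0,0,0],[0,0,0],0.3],
    [[0,0,0],[0,0,0],0.45],
    [[0,0,0],[0,0,0],0.6],
    [[0,0,0],[0,0,0],0.7],
    [[0,0,0],[0,0,0],1],
    [[0,0,0],[0,0,0],1],
    [[0,0,0],[0,0,0],1],
    [[0,0,0],[0,0,0],1],
  ],
  force=50,
)

```text
time: 5.33
position: [0.5687, -0.1841, 0.3017]
eef_rot: [-69.6, 90.0, -57.0]
contact_force: [-0.1, -1.0, 1.5]
grip_width: 0.0412
```

Call:
apply_moves(
  commands=[
    [[0,0,0],[0,-0.001,0],1],
    [[0,0,0],[0,-0.001,0],1],
    [[0,0,0],[0,-0.001,0],1],
    [[0,0,0],[0,-0.001,0],1],
    [[0,0,0],[0,-0.001,0],1],
    [[0,0,0],[0,-0.001,0],1],
    [[0,0,0],[0,-0.001,0],1],
    [[0,0,0],[0,-0.001,0],1],
  ],
  force=60,
)

```text
time: 6.0
position: [0.5687, -0.185, 0.3017]
eef_rot: [34.4, 90.0, 46.9]
contact_force: [-0.4, 1.1, 1.3]
grip_width: 0.038
```

Call:
apply_moves(
  commands=[
    [[0,0,0],[0,0,0.01],1],
    [[0,0,0],[0,0,0.025],1],
    [[0,0,0],[0,0,0.05],1],
    [[0,0,0],[0,0,0.08],1],
    [[0,0,0],[0,0,0.11],1],
    [[0,0,0],[0,0,0.14],1],
    [[0,0,0],[0,0,0.165],1],
    [[0,0,0],[0,0,0.18],1],
  ],
)

```text
time: 6.67
position: [0.5687, -0.1852, 0.4855]
eef_rot: [-34.3, 89.8, -21.8]
contact_force: [0.3, -1.0, -1.9]
grip_width: 0.0378
```

Call:
apply_moves(
  commands=[
    [[0,0,0],[-0.003,0.01,0],1],
    [[0,0,-0.01],[-0.008,0.03,0],1],
    [[0,0,-0.02],[-0.014,0.055,0],1],
    [[0,0,-0.03],[-0.02,0.08,0],1],
    [[0,0,-0.04],[-0.026,0.105,0],1],
    [[0,0,-0.05],[-0.032,0.13,0],1],
    [[0,0,-0.06],[-0.038,0.155,0],1],
    [[0,0,-0.07],[-0.044,0.18,0],1],
  ],
)

```text
time: 7.33
position: [0.5234, -0.0035, 0.4803]
eef_rot: [168.0, 89.9, 176.5]
contact_force: [0.3, -0.2, -2.2]
grip_width: 0.0378
```

Call:
apply_moves(
  commands=[
    [[0,0,-0.01],[-0.006,0.025,0],1],
    [[0,0,-0.02],[-0.012,0.05,0],1],
    [[0,0,-0.03],[-0.018,0.075,0],1],
    [[0,0,-0.04],[-0.024,0.1,0],1],
    [[0,0,-0.045],[-0.03,0.122,0],1],
    [[0,0,-0.045],[-0.036,0.14,0],1],
    [[0,0,-0.045],[-0.04,0.15,0],1],
    [[0,0,-0.045],[-0.041,0.154,0],1],
  ],
)

```text
time: 8.0
position: [0.4825, 0.1502, 0.4808]
eef_rot: [-177.6, 89.9, -171.5]
contact_force: [-0.6, -0.7, -3.3]
grip_width: 0.0374
```

```bash
python3 - <<'E'
from h import *
for c in("top","side"):
    im=viewer.get_image(c); save(im,c+"2.png",scale=1.4)
    show(im,["hook","hook_tip","lever_top","valve"],"pinpoint")
s=env.state(); print({k:np.round(s[k],3) for k in s})
from scipy.spatial.transform import Rotation as R
print(R.from_euler("xyz",s["eef_rot"],degrees=True).as_matrix().round(3))
E
```

```text
hook 0.76 [0.3077 0.2064 0.0199] [150. 315.]
hook_tip 0.82 [0.6071 0.1613 0.2066] [153. 188.]
hook_tip 0.43 [6.571e-01 6.300e-03 5.000e-04] [231. 179.]
lever_top 0.54 [0.599  0.1911 0.0969] [151. 197.]
valve 0.89 [ 0.5976  0.2086 -0.0018] [153. 202.]
hook 0.96 [0.4831 0.1491 0.3087] [305. 209.]
hook 0.83 [0.3068 0.2052 0.0172] [386. 355.]
hook 0.68 [0.6138 0.1612 0.2057] [229. 250.]
hook_tip 0.85 [0.6116 0.1614 0.2088] [230. 249.]
hook_tip 0.81 [0.4755 0.208  0.0161] [298. 344.]
lever_top 0.63 [0.6033 0.1893 0.0922] [234. 303.]
valve 0.88 [ 6.022e-01  2.131e-01 -5.000e-04] [235. 341.]
{'time': np.float64(8.5), 'q': array([ 1.68850e+01,  5.47300e+00,  1.02546e+02, -3.00000e-03,
        7.19810e+01, -7.90350e+01]), 'joint_velocities': array([ 0.272, -0.046, -0.172,  0.112,  0.112,  0.008]), 'tau': array([-2.1000e-02, -4.3530e+01, -3.6251e+01, -1.3000e-02,  2.6000e-02,
       -3.0000e-03]), 'position': array([0.484, 0.148, 0.482]), 'eef_rot': array([-77.369,  89.997, -71.448]), 'contact_force': array([ 0.61 ,  0.064, -1.742]), 'torque': array([ 0.094,  0.03 , -0.029]), 'grip_width': np.float64(0.038)}
[[ 0.    -0.103  0.995]
 [-0.     0.995  0.103]
 [-1.    -0.     0.   ]]
```

View pics/side2.png

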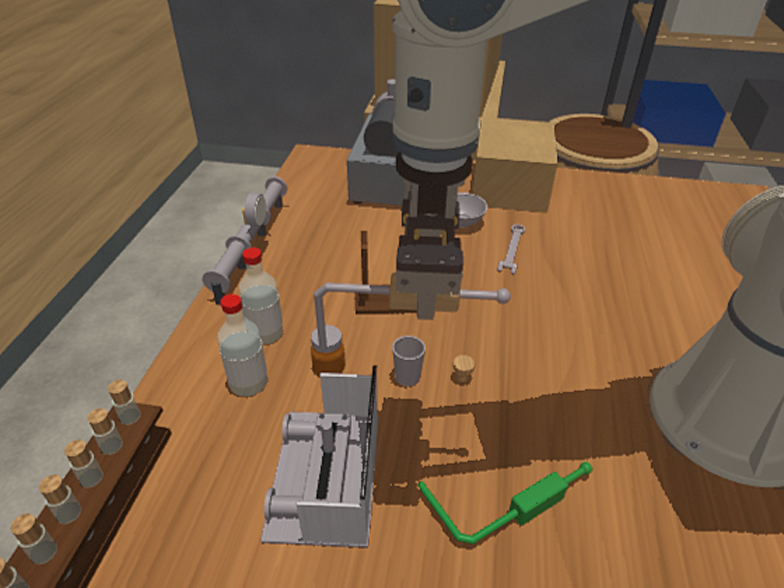

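The hook hangs level in the jaws, with the leg tip at (320,345) px, above the valve to the right of the lever (327,440). I descend, then approach.

Call:
apply_moves(
  commands=[
    [[0,0,0],[0,0,-0.01],1],
    [[0,0,0],[0,0,-0.03],1],
    [[0,0,0],[0,0,-0.055],1],
    [[0,0,0],[0,0,-0.08],1],
    [[0,0,0],[0,0,-0.105],1],
    [[0,0,0],[0,0,-0.128],1],
    [[0,0,0],[0,0,-0.14],1],
    [[0,0,0],[0,0,-0.145],1],
  ],
)

```text
time: 9.17
position: [0.4828, 0.1485, 0.334]
eef_rot: [-168.7, 89.8, -162.7]
contact_force: [0.3, 0.2, -2.9]
grip_width: 0.0374
```

```bash
cat > st.py <<'E'
from h import *
F=[];T=[];P=[]
for i in range(4):
    im=viewer.get_image("side"); s=env.state(); F.append(s["contact_force"]);T.append(s["torque"]);P.append(s["position"])
print(s["time"],"F",np.round(np.mean(F,0),2),"sd",np.round(np.std(F,0),2),"T",np.round(np.mean(T,0),3),"P",np.round(np.mean(P,0),4),s["grip_width"])
u=np.array([-.1045,.9945,0]); print("Fu",np.mean(F,0)@u,"Pu",np.mean(P,0)@u)
show(im,["hook_tip","lever_top"],"pinpoint")
E
python3 st.py
```

```text
9.3667 F [-0.3   0.4  -2.56] sd [0.34 0.18 0.3 ] T [ 0.022  0.024 -0.016] P [0.4836 0.1488 0.3359] 0.03758486101156531
Fu 0.4296770586090416 Pu 0.09747174499753077
hook_tip 0.7 [ 0.4674 -0.4871 -0.0024] [329. 159.]
hook_tip 0.69 [0.6097 0.1618 0.0618] [236. 301.]
hook_tip 0.67 [0.4748 0.2103 0.0202] [298. 344.]
lever_top 0.63 [0.6062 0.1919 0.0898] [233. 304.]
lever_top 0.54 [ 0.3512 -0.3955 -0.0061] [365. 180.]
```

Call:
apply_moves(
  commands=[
    [[0,0,0],[-0.0004,0.004,0],1],
    [[0,0,0],[-0.0009,0.009,0],1],
    [[0,0,0],[-0.0014,0.0135,0],1],
    [[0,0,0],[-0.0019,0.018,0],1],
    [[0,0,0],[-0.0023,0.022,0],1],
    [[0,0,0],[-0.0027,0.026,0],1],
    [[0,0,0],[-0.0032,0.03,0],1],
    [[0,0,0],[-0.0036,0.034,0],1],
  ],
)

```text
time: 10.13
position: [0.4801, 0.1833, 0.3367]
eef_rot: [-102.9, 90.0, -96.9]
contact_force: [-0.6, -2.6, -1.3]
grip_width: 0.0376
```

```bash
python3 st.py
```

```text
10.3333 F [ 0.49 -0.34 -1.49] sd [0.14 0.64 0.72] T [-0.055  0.012 -0.068] P [0.4801 0.1835 0.3367] 0.037436194212938256
Fu -0.39433479501817753 Pu 0.13229100953658388
hook_tip 0.97 [0.4751 0.2106 0.0187] [298. 344.]
hook_tip 0.92 [0.6106 0.1967 0.0621] [231. 315.]
hook_tip 0.55 [0.6539 0.0058 0.0013] [235. 262.]
lever_top 0.72 [0.6011 0.209  0.0892] [233. 312.]
```

Call:
apply_moves(
  commands=[
    [[0,0,0],[-0.0001,0.001,0],1],
    [[0,0,0],[-0.0002,0.002,0],1],
    [[0,0,0],[-0.0003,0.003,0],1],
    [[0,0,0],[-0.0004,0.004,0],1],
    [[0,0,0],[-0.0005,0.005,0],1],
    [[0,0,0],[-0.0006,0.006,0],1],
    [[0,0,0],[-0.0007,0.007,0],1],
    [[0,0,0],[-0.0008,0.008,0],1],
  ],
)

```text
time: 11.1
position: [0.4792, 0.191, 0.3367]
eef_rot: [-166.8, 90.0, -160.8]
contact_force: [-0.6, -2.3, -1.4]
grip_width: 0.0376
```

```bash
python3 st.py
```

```text
11.3 F [-0.79 -1.94 -1.34] sd [0.57 0.33 0.2 ] T [-0.391  0.195 -0.177] P [0.4792 0.1911 0.3367] 0.037645084102585415
Fu -1.8460565035036018 Pu 0.13994210757546485
hook_tip 0.83 [0.6061 0.2029 0.0611] [232. 318.]
hook_tip 0.56 [0.4745 0.2075 0.0197] [299. 343.]
lever_top 0.77 [0.5996 0.2153 0.0887] [233. 315.]
lever_top 0.58 [ 0.5223 -0.001  -0.0034] [290. 268.]
lever_top 0.42 [ 0.6546  0.0052 -0.0035] [235. 263.]
```

Call:
apply_moves(
  commands=[
    [[0,0,0],[0,0.0003,0],1],
    [[0,0,0],[-0.0001,0.0006,0],1],
    [[0,0,0],[-0.0001,0.0009,0],1],
    [[0,0,0],[-0.0001,0.0012,0],1],
    [[0,0,0],[-0.0002,0.0015,0],1],
    [[0,0,0],[-0.0002,0.0018,0],1],
    [[0,0,0],[-0.0002,0.002,0],1],
    [[0,0,0],[-0.0002,0.002,0],1],
  ],
)

```text
time: 12.07
position: [0.4791, 0.193, 0.3367]
eef_rot: [180.0, 90.0, -174.0]
contact_force: [-1.0, -1.5, -1.2]
grip_width: 0.0377
```

Call:
apply_moves(
  commands=[
    [[0,0,0],[0,0.0003,0],1],
    [[0,0,0],[-0.0001,0.0006,0],1],
    [[0,0,0],[-0.0001,0.0009,0],1],
    [[0,0,0],[-0.0001,0.0012,0],1],
    [[0,0,0],[-0.0002,0.0015,0],1],
    [[0,0,0],[-0.0002,0.0018,0],1],
    [[0,0,0],[-0.0002,0.002,0],1],
    [[0,0,0],[-0.0002,0.002,0],1],
  ],
)

```text
time: 12.73
position: [0.4789, 0.195, 0.3367]
eef_rot: [180.0, 90.0, -174.1]
contact_force: [-1.0, -2.4, -3.6]
grip_width: 0.0377
```

Call:
apply_moves(
  commands=[
    [[0,0,0],[0,0.0003,0],1],
    [[0,0,0],[-0.0001,0.0006,0],1],
    [[0,0,0],[-0.0001,0.0009,0],1],
    [[0,0,0],[-0.0001,0.0012,0],1],
    [[0,0,0],[-0.0002,0.0015,0],1],
    [[0,0,0],[-0.0002,0.0018,0],1],
    [[0,0,0],[-0.0002,0.002,0],1],
    [[0,0,0],[-0.0002,0.002,0],1],
  ],
)

```text
time: 13.4
position: [0.4787, 0.197, 0.3367]
eef_rot: [-178.7, 90.0, -172.8]
contact_force: [-0.6, -1.6, -1.9]
grip_width: 0.0377
```

Call:
apply_moves(
  commands=[
    [[0,0,0],[0,0.0003,0],1],
    [[0,0,0],[-0.0001,0.0006,0],1],
    [[0,0,0],[-0.0001,0.0009,0],1],
    [[0,0,0],[-0.0001,0.0012,0],1],
    [[0,0,0],[-0.0002,0.0015,0],1],
    [[0,0,0],[-0.0002,0.0018,0],1],
    [[0,0,0],[-0.0002,0.002,0],1],
    [[0,0,0],[-0.0002,0.002,0],1],
  ],
)

```text
time: 14.07
position: [0.4785, 0.199, 0.3367]
eef_rot: [163.8, 90.0, 169.8]
contact_force: [-0.7, -1.5, -1.8]
grip_width: 0.0374
```

Call:
apply_moves(
  commands=[
    [[0,0,0],[0,0.0003,0],1],
    [[0,0,0],[-0.0001,0.0006,0],1],
    [[0,0,0],[-0.0001,0.0009,0],1],
    [[0,0,0],[-0.0001,0.0012,0],1],
    [[0,0,0],[-0.0002,0.0015,0],1],
    [[0,0,0],[-0.0002,0.0018,0],1],
    [[0,0,0],[-0.0002,0.002,0],1],
    [[0,0,0],[-0.0002,0.002,0],1],
  ],
)

```text
time: 14.73
position: [0.4783, 0.201, 0.3367]
eef_rot: [136.9, 90.0, 142.8]
contact_force: [-1.3, -1.8, -2.4]
grip_width: 0.0372
```

Call:
apply_moves(
  commands=[
    [[0,0,0],[0,0.0003,0],1],
    [[0,0,0],[-0.0001,0.0006,0],1],
    [[0,0,0],[-0.0001,0.0009,0],1],
    [[0,0,0],[-0.0001,0.0012,0],1],
    [[0,0,0],[-0.0002,0.0015,0],1],
    [[0,0,0],[-0.0002,0.0018,0],1],
    [[0,0,0],[-0.0002,0.002,0],1],
    [[0,0,0],[-0.0002,0.002,0],1],
  ],
)

```text
time: 15.4
position: [0.4781, 0.203, 0.3367]
eef_rot: [179.2, 90.0, -174.8]
contact_force: [0.2, -2.6, -2.9]
grip_width: 0.0376
```

Call:
apply_moves(
  commands=[
    [[0,0,0],[0,0.0003,0],1],
    [[0,0,0],[-0.0001,0.0006,0],1],
    [[0,0,0],[-0.0001,0.0009,0],1],
    [[0,0,0],[-0.0001,0.0012,0],1],
    [[0,0,0],[-0.0002,0.0015,0],1],
    [[0,0,0],[-0.0002,0.0018,0],1],
    [[0,0,0],[-0.0002,0.002,0],1],
    [[0,0,0],[-0.0002,0.002,0],1],
  ],
)

```text
time: 16.07
position: [0.4779, 0.205, 0.3367]
eef_rot: [71.6, 90.0, 77.6]
contact_force: [-1.6, -2.3, -2.3]
grip_width: 0.0375
```

Call:
apply_moves(
  commands=[
    [[0,0,0],[0,0.0003,0],1],
    [[0,0,0],[-0.0001,0.0006,0],1],
    [[0,0,0],[-0.0001,0.0009,0],1],
    [[0,0,0],[-0.0001,0.0012,0],1],
    [[0,0,0],[-0.0002,0.0015,0],1],
    [[0,0,0],[-0.0002,0.0018,0],1],
    [[0,0,0],[-0.0002,0.002,0],1],
    [[0,0,0],[-0.0002,0.002,0],1],
  ],
)

```text
time: 16.73
position: [0.4777, 0.207, 0.3367]
eef_rot: [148.7, 90.0, 154.7]
contact_force: [-1.0, -2.5, -2.0]
grip_width: 0.0381
```

Call:
apply_moves(
  commands=[
    [[0,0,0],[0,0.0003,0],1],
    [[0,0,0],[-0.0001,0.0006,0],1],
    [[0,0,0],[-0.0001,0.0009,0],1],
    [[0,0,0],[-0.0001,0.0012,0],1],
    [[0,0,0],[-0.0002,0.0015,0],1],
    [[0,0,0],[-0.0002,0.0018,0],1],
    [[0,0,0],[-0.0002,0.002,0],1],
    [[0,0,0],[-0.0002,0.002,0],1],
  ],
)

```text
time: 17.4
position: [0.4775, 0.209, 0.3367]
eef_rot: [163.6, 90.0, 169.6]
contact_force: [-0.4, -1.5, -2.3]
grip_width: 0.0374
```

Call:
apply_moves(
  commands=[
    [[0,0,0],[0,0.0003,0],1],
    [[0,0,0],[-0.0001,0.0006,0],1],
    [[0,0,0],[-0.0001,0.0009,0],1],
    [[0,0,0],[-0.0001,0.0012,0],1],
    [[0,0,0],[-0.0002,0.0015,0],1],
    [[0,0,0],[-0.0002,0.0018,0],1],
    [[0,0,0],[-0.0002,0.002,0],1],
    [[0,0,0],[-0.0002,0.002,0],1],
  ],
)

```text
time: 18.07
position: [0.4773, 0.211, 0.3367]
eef_rot: [54.8, 90.0, 60.8]
contact_force: [-0.7, -2.6, -2.8]
grip_width: 0.0375
```

```bash
python3 st.py
```

```text
18.2667 F [-0.71 -2.19 -1.59] sd [0.27 0.09 0.43] T [-0.447  0.215 -0.226] P [0.4773 0.211  0.3367] 0.03774046401500924
Fu -2.105985795763545 Pu 0.15992676834003336
hook_tip 0.97 [0.6018 0.224  0.0598] [232. 328.]
hook_tip 0.78 [0.4757 0.2107 0.0204] [298. 344.]
hook_tip 0.52 [ 0.4278 -0.0122  0.0025] [331. 268.]
lever_top 0.66 [0.5981 0.2387 0.0905] [230. 325.]
```

Call:
apply_moves(
  commands=[
    [[0,0,0],[0,0.0003,0],1],
    [[0,0,0],[-0.0001,0.0006,0],1],
    [[0,0,0],[-0.0001,0.0009,0],1],
    [[0,0,0],[-0.0001,0.0012,0],1],
    [[0,0,0],[-0.0002,0.0015,0],1],
    [[0,0,0],[-0.0002,0.0018,0],1],
    [[0,0,0],[-0.0002,0.002,0],1],
    [[0,0,0],[-0.0002,0.002,0],1],
  ],
)

```text
time: 19.03
position: [0.4771, 0.213, 0.3367]
eef_rot: [126.5, 90.0, 132.5]
contact_force: [-1.0, -2.4, -1.9]
grip_width: 0.0376
```

Call:
apply_moves(
  commands=[
    [[0,0,0],[0,0.0003,0],1],
    [[0,0,0],[-0.0001,0.0006,0],1],
    [[0,0,0],[-0.0001,0.0009,0],1],
    [[0,0,0],[-0.0001,0.0012,0],1],
    [[0,0,0],[-0.0002,0.0015,0],1],
    [[0,0,0],[-0.0002,0.0018,0],1],
    [[0,0,0],[-0.0002,0.002,0],1],
    [[0,0,0],[-0.0002,0.002,0],1],
  ],
)

```text
time: 19.7
position: [0.4769, 0.215, 0.3367]
eef_rot: [141.8, 90.0, 147.8]
contact_force: [-1.2, -1.9, -2.2]
grip_width: 0.0376
```

Call:
apply_moves(
  commands=[
    [[0,0,0],[0,0.0003,0],1],
    [[0,0,0],[-0.0001,0.0006,0],1],
    [[0,0,0],[-0.0001,0.0009,0],1],
    [[0,0,0],[-0.0001,0.0012,0],1],
    [[0,0,0],[-0.0002,0.0015,0],1],
    [[0,0,0],[-0.0002,0.0018,0],1],
    [[0,0,0],[-0.0002,0.002,0],1],
    [[0,0,0],[-0.0002,0.002,0],1],
  ],
)

```text
time: 20.37
position: [0.4767, 0.217, 0.3367]
eef_rot: [103.3, 90.0, 109.3]
contact_force: [-0.9, -1.8, -1.6]
grip_width: 0.0374
```

Call:
apply_moves(
  commands=[
    [[0,0,0],[0,0.0003,0],1],
    [[0,0,0],[-0.0001,0.0006,0],1],
    [[0,0,0],[-0.0001,0.0009,0],1],
    [[0,0,0],[-0.0001,0.0012,0],1],
    [[0,0,0],[-0.0002,0.0015,0],1],
    [[0,0,0],[-0.0002,0.0018,0],1],
    [[0,0,0],[-0.0002,0.002,0],1],
    [[0,0,0],[-0.0002,0.002,0],1],
  ],
)

```text
time: 21.03
position: [0.4765, 0.219, 0.3367]
eef_rot: [175.3, 90.0, -178.7]
contact_force: [-0.8, -2.4, -1.1]
grip_width: 0.0375
```

Call:
apply_moves(
  commands=[
    [[0,0,0],[0,0.0003,0],1],
    [[0,0,0],[-0.0001,0.0006,0],1],
    [[0,0,0],[-0.0001,0.0009,0],1],
    [[0,0,0],[-0.0001,0.0012,0],1],
    [[0,0,0],[-0.0002,0.0015,0],1],
    [[0,0,0],[-0.0002,0.0018,0],1],
    [[0,0,0],[-0.0002,0.002,0],1],
    [[0,0,0],[-0.0002,0.002,0],1],
  ],
)

```text
time: 21.7
position: [0.4763, 0.221, 0.3367]
eef_rot: [-170.0, 90.0, -164.0]
contact_force: [-0.1, -1.8, -2.4]
grip_width: 0.0375
```

Call:
apply_moves(
  commands=[
    [[0,0,0],[0,0.0003,0],1],
    [[0,0,0],[-0.0001,0.0006,0],1],
    [[0,0,0],[-0.0001,0.0009,0],1],
    [[0,0,0],[-0.0001,0.0012,0],1],
    [[0,0,0],[-0.0002,0.0015,0],1],
    [[0,0,0],[-0.0002,0.0018,0],1],
    [[0,0,0],[-0.0002,0.002,0],1],
    [[0,0,0],[-0.0002,0.002,0],1],
  ],
)

```text
time: 22.37
position: [0.4761, 0.2226, 0.3366]
eef_rot: [-104.4, 89.9, -98.5]
contact_force: [0.1, -5.6, -1.2]
grip_width: 0.0375
```

```bash
python3 st.py
```

```text
22.5667 F [-0.08 -6.33 -1.55] sd [0.35 0.33 0.36] T [-1.495 -0.018 -0.751] P [0.4761 0.2225 0.3366] 0.03745978044243917
Fu -6.290692196727417 Pu 0.1715594243681268
hook_tip 0.98 [0.473  0.2079 0.019 ] [299. 343.]
hook_tip 0.65 [0.6032 0.2344 0.0634] [229. 332.]
```

Call:
apply_moves(
  commands=[
    [[0,0,0],[0,0.0001,0],1],
    [[0,0,0],[0,0.0002,0],1],
    [[0,0,0],[0,0.0002,0],1],
    [[0,0,0],[0,0.0002,0],1],
    [[0,0,0],[0,0.0002,0],1],
    [[0,0,0],[0,0.0002,0],1],
    [[0,0,0],[0,0.0002,0],1],
    [[0,0,0],[0,0.0002,0],1],
  ],
)

```text
time: 23.33
position: [0.4761, 0.2227, 0.3366]
eef_rot: [-108.0, 89.9, -102.0]
contact_force: [0.3, -6.5, -1.8]
grip_width: 0.0377
```

```bash
python3 st.py
```

```text
23.5333 F [ 0.22 -5.98 -1.64] sd [0.11 0.15 0.54] T [-1.566 -0.01  -0.797] P [0.4761 0.2227 0.3366] 0.037421322937068
Fu -5.971119962107064 Pu 0.17170433282004396
hook_tip 0.86 [0.6042 0.2346 0.0618] [229. 332.]
hook_tip 0.71 [0.4735 0.2111 0.0166] [299. 345.]
lever_top 0.5 [0.5985 0.2448 0.0902] [229. 328.]
```

Call:
apply_moves(
  commands=[
    [[0,0,0],[0,0.0002,0],1],
    [[0,0,0],[0,0.0004,0],1],
    [[0,0,0],[0,0.0004,0],1],
    [[0,0,0],[0,0.0004,0],1],
    [[0,0,0],[0,0.0004,0],1],
    [[0,0,0],[0,0.0004,0],1],
    [[0,0,0],[0,0.0004,0],1],
    [[0,0,0],[0,0.0004,0],1],
  ],
)

```text
time: 24.3
position: [0.4761, 0.223, 0.3366]
eef_rot: [-110.0, 89.9, -104.1]
contact_force: [0.6, -7.5, -0.5]
grip_width: 0.0376
```

```bash
python3 st.py
```

```text
24.5 F [-0.04 -7.25 -1.07] sd [0.44 0.14 0.38] T [-1.769 -0.063 -0.879] P [0.4761 0.223  0.3366] 0.03796264959756797
Fu -7.202200423790276 Pu 0.1719966204137295
hook_tip 0.68 [0.4769 0.2102 0.0204] [297. 343.]
hook_tip 0.67 [0.6025 0.2353 0.0639] [230. 332.]
lever_top 0.46 [0.5991 0.2455 0.0927] [229. 328.]
```

About 7 N now; I hold it steady.

Call:
apply_moves(
  commands=[
    [[0,0,0],[0,0,0],1],
    [[0,0,0],[0,0,0],1],
    [[0,0,0],[0,0,0],1],
    [[0,0,0],[0,0,0],1],
    [[0,0,0],[0,0,0],1],
    [[0,0,0],[0,0,0],1],
    [[0,0,0],[0,0,0],1],
    [[0,0,0],[0,0,0],1],
  ],
)

```text
time: 25.27
position: [0.4761, 0.223, 0.3366]
eef_rot: [-108.9, 89.9, -103.0]
contact_force: [-0.4, -7.6, -1.7]
grip_width: 0.0375
```

Call:
apply_moves(
  commands=[
    [[0,0,0],[0,0,0],1],
    [[0,0,0],[0,0,0],1],
    [[0,0,0],[0,0,0],1],
    [[0,0,0],[0,0,0],1],
    [[0,0,0],[0,0,0],1],
    [[0,0,0],[0,0,0],1],
    [[0,0,0],[0,0,0],1],
    [[0,0,0],[0,0,0],1],
  ],
)

```text
time: 25.93
position: [0.4761, 0.223, 0.3366]
eef_rot: [-111.1, 89.9, -105.2]
contact_force: [-0.0, -7.7, -1.7]
grip_width: 0.0376
```

```bash
python3 st.py
```

```text
26.1333 F [-0.06 -7.5  -1.02] sd [0.2  0.44 0.36] T [-1.784 -0.044 -0.908] P [0.4761 0.223  0.3366] 0.03757515422454767
Fu -7.453309645302236 Pu 0.1719992871326113
hook_tip 0.89 [0.6026 0.2334 0.0635] [230. 331.]
hook_tip 0.55 [0.4728 0.2082 0.0183] [300. 343.]
```

Held about 7–7.5 N for over 2 s. I back off and lift.

Call:
apply_moves(
  commands=[
    [[0,0,0],[0.0001,-0.001,0],1],
    [[0,0,0],[0.0003,-0.003,0],1],
    [[0,0,0],[0.0006,-0.006,0],1],
    [[0,0,0],[0.001,-0.01,0],1],
    [[0,0,0],[0.0015,-0.015,0],1],
    [[0,0,0],[0.002,-0.02,0],1],
    [[0,0,0],[0.0025,-0.024,0],1],
    [[0,0,0],[0.0025,-0.025,0],1],
  ],
)

```text
time: 26.9
position: [0.4787, 0.1978, 0.3367]
eef_rot: [-63.2, 90.0, -57.2]
contact_force: [0.3, 0.5, -2.3]
grip_width: 0.0378
```

Call:
apply_moves(
  commands=[
    [[0,0,0],[0,0,0.01],1],
    [[0,0,0],[0,0,0.03],1],
    [[0,0,0],[0,0,0.055],1],
    [[0,0,0],[0,0,0.08],1],
    [[0,0,0],[0,0,0.105],1],
    [[0,0,0],[0,0,0.128],1],
    [[0,0,0],[0,0,0.14],1],
    [[0,0,0],[0,0,0.145],1],
  ],
)

```text
time: 27.57
position: [0.4788, 0.1988, 0.4849]
eef_rot: [17.8, 89.8, 23.8]
contact_force: [-0.2, 0.3, -2.0]
grip_width: 0.0381
```

```bash
python3 - <<'E'
from h import *
for c in("top","side"):
    im=viewer.get_image(c)
    if c=="side": save(im,c+"3.png",scale=1.4)
    show(im,["hook","hook_tip","lever_top","valve"],"pinpoint")
s=env.state(); print({k:np.round(s[k],4) for k in s})
from scipy.spatial.transform import Rotation as R
M=R.from_euler("xyz",s["eef_rot"],degrees=True).as_matrix();print(M.round(4))
E
```

```text
hook 0.79 [0.3096 0.2072 0.0247] [149. 314.]
hook 0.53 [0.5159 0.0039 0.0034] [231. 233.]
hook_tip 0.67 [0.6045 0.2086 0.2129] [131. 188.]
hook_tip 0.65 [0.4734 0.2124 0.0205] [149. 249.]
hook_tip 0.22 [ 0.5717 -0.1853 -0.0009] [303. 212.]
lever_top 0.56 [0.5951 0.2416 0.0943] [130. 199.]
valve 0.71 [ 0.6015  0.2117 -0.0051] [152. 200.]
hook 0.98 [0.306  0.2087 0.0204] [387. 356.]
hook 0.81 [0.478  0.2002 0.3042] [304. 233.]
hook_tip 0.64 [0.607  0.2131 0.2069] [225. 271.]
hook_tip 0.62 [0.4738 0.2083 0.0175] [299. 344.]
hook_tip 0.55 [ 0.3512 -0.3969 -0.0044] [365. 179.]
lever_top 0.77 [0.598  0.2458 0.0889] [230. 329.]
lever_top 0.53 [ 0.5977  0.244  -0.0012] [233. 356.]
valve 0.68 [0.599  0.211  0.0017] [236. 340.]
{'time': np.float64(28.0667), 'q': array([ 2.236310e+01,  6.679700e+00,  1.012617e+02,  7.000000e-04,
        7.212680e+01, -7.360710e+01]), 'joint_velocities': array([-0.0022, -0.0663, -0.1986,  0.0272,  0.0417,  0.1162]), 'tau': array([ 5.80000e-03, -4.51412e+01, -3.62129e+01, -6.80000e-03,
        3.57000e-02,  1.00000e-03]), 'position': array([0.4786, 0.1985, 0.481 ]), 'eef_rot': array([-164.1359,   89.9318, -158.166 ]), 'contact_force': array([-0.0509,  0.1745, -2.4168]), 'torque': array([0.0539, 0.0322, 0.003 ]), 'grip_width': np.float64(0.0376)}
[[-1.100e-03 -1.040e-01  9.946e-01]
 [-4.000e-04  9.946e-01  1.040e-01]
 [-1.000e+00 -3.000e-04 -1.100e-03]]
```

View pics/side3.png

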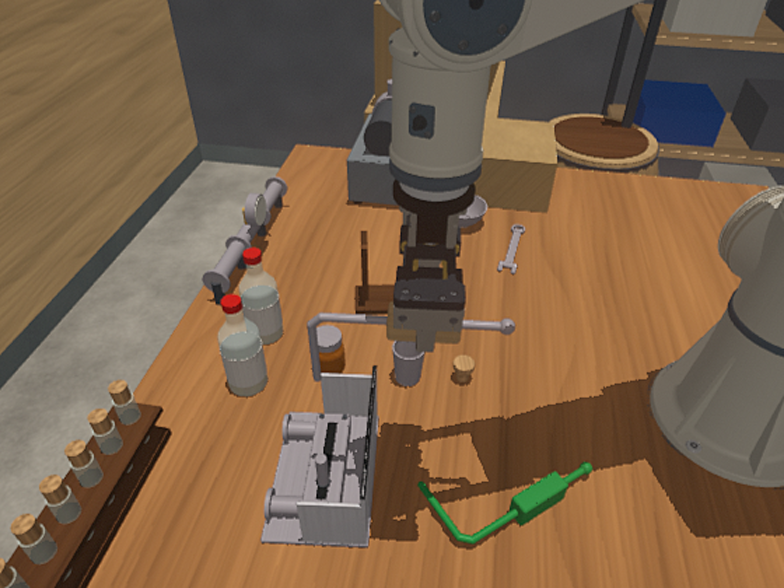

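The lever now stands at the far end of the slot (322,465) and the hook sits unrotated in the jaws. I carry it back over the stand.

Call:
apply_moves(
  commands=[
    [[0,0,0],[0.002,-0.01,0],1],
    [[0,0,0.01],[0.007,-0.03,0],1],
    [[0,0,0.02],[0.013,-0.055,0],1],
    [[0,0,0.03],[0.019,-0.08,0],1],
    [[0,0,0.04],[0.025,-0.105,0],1],
    [[0,0,0.05],[0.031,-0.13,0],1],
    [[0,0,0.06],[0.037,-0.155,0],1],
    [[0,0,0.07],[0.043,-0.18,0],1],
  ],
)

```text
time: 28.73
position: [0.5216, 0.0166, 0.4816]
eef_rot: [-129.5, 90.0, -119.5]
contact_force: [1.7, 0.8, -2.1]
grip_width: 0.038
```

Call:
apply_moves(
  commands=[
    [[0,0,0.01],[0.007,-0.03,0],1],
    [[0,0,0.02],[0.014,-0.06,0],1],
    [[0,0,0.03],[0.021,-0.09,0],1],
    [[0,0,0.04],[0.028,-0.12,0],1],
    [[0,0,0.045],[0.035,-0.15,0],1],
    [[0,0,0.045],[0.041,-0.178,0],1],
    [[0,0,0.045],[0.045,-0.196,0],1],
    [[0,0,0.045],[0.047,-0.2035,0],1],
  ],
)

```text
time: 29.4
position: [0.5686, -0.188, 0.4813]
eef_rot: [-126.3, 89.9, -113.8]
contact_force: [-0.8, 0.9, -2.0]
grip_width: 0.0378
```

```bash
python3 - <<'E'
from h import *
from scipy.spatial.transform import Rotation as R
for c in("top","side","wrist","side"):
    im=viewer.get_image(c); 
    if c!="wrist": show(im,["hook","hook_tip","stand"],"pinpoint")
s=env.state(); print({k:np.round(s[k],4) for k in ("time","position","contact_force","torque")})
print(R.from_euler("xyz",s["eef_rot"],degrees=True).as_matrix().round(4))
E
```

```text
hook 0.74 [0.3089 0.2065 0.0196] [150. 314.]
hook 0.73 [ 0.5687 -0.1886  0.3117] [316. 200.]
hook_tip 0.68 [0.4757 0.2085 0.022 ] [150. 248.]
stand 0.87 [ 5.737e-01 -1.863e-01  3.000e-04] [303. 211.]
hook 0.78 [ 0.5664 -0.1826  0.3103] [286. 111.]
hook 0.7 [0.3073 0.2071 0.0186] [386. 356.]
hook_tip 0.9 [ 0.6935 -0.1557  0.2069] [231. 151.]
hook_tip 0.63 [0.4735 0.2089 0.0193] [299. 343.]
stand 0.65 [ 0.5758 -0.1813 -0.0016] [280. 216.]
hook 0.93 [0.305  0.2053 0.0209] [387. 355.]
hook 0.7 [ 0.5705 -0.1846  0.3097] [284. 110.]
hook 0.42 [ 0.5757 -0.1802 -0.0053] [280. 217.]
hook_tip 0.73 [0.4743 0.2072 0.0205] [299. 342.]
hook_tip 0.7 [ 0.6927 -0.1581  0.2071] [231. 150.]
stand 0.88 [ 0.5764 -0.182  -0.0034] [280. 216.]
{'time': np.float64(30.05), 'position': array([ 0.5686, -0.1846,  0.4818]), 'contact_force': array([-0.168 , -0.0296, -1.7391]), 'torque': array([ 0.0878,  0.111 , -0.0201])}
[[ 1.00e-04 -2.18e-01  9.76e-01]
 [-0.00e+00  9.76e-01  2.18e-01]
 [-1.00e+00 -1.00e-04  1.00e-04]]
```

Call:
apply_moves(
  commands=[
    [[0,0,0],[0,-0.0004,-0.015],1],
    [[0,0,0],[0,-0.0004,-0.04],1],
    [[0,0,0],[0,-0.0004,-0.065],1],
    [[0,0,0],[0,-0.0004,-0.09],1],
    [[0,0,0],[0,-0.0004,-0.115],1],
    [[0,0,0],[0,-0.0004,-0.135],1],
    [[0,0,0],[0,-0.0004,-0.147],1],
    [[0,0,0],[0,-0.0004,-0.15],1],
  ],
)

```text
time: 30.72
position: [0.568, -0.1851, 0.3295]
eef_rot: [148.7, 89.8, 161.3]
contact_force: [-0.4, 0.5, -1.5]
grip_width: 0.0379
```

Call:
apply_moves(
  commands=[
    [[0,0,0],[0,0,-0.004],1],
    [[0,0,0],[0,0,-0.009],1],
    [[0,0,0],[0,0,-0.014],1],
    [[0,0,0],[0,0,-0.019],1],
    [[0,0,0],[0,0,-0.023],1],
    [[0,0,0],[0,0,-0.027],1],
    [[0,0,0],[0,0,-0.029],1],
    [[0,0,0],[0,0,-0.0295],1],
  ],
)

```text
time: 31.38
position: [0.5685, -0.1854, 0.3018]
eef_rot: [153.0, 90.0, 165.5]
contact_force: [-0.1, 0.2, -1.5]
grip_width: 0.0376
```

```bash
python3 st.py; python3 - <<'E'
from h import *
im=viewer.get_image("side"); save(im,"side4.png",crop=(200,90,400,240),scale=3.5)
E
```

```text
31.5833 F [ 0.04 -0.15 -2.39] sd [0.28 0.33 0.56] T [ 0.033  0.062 -0.004] P [ 0.5687 -0.1854  0.3022] 0.037563638063011745
Fu -0.15457656434091438 Pu -0.243781713805422
hook_tip 0.97 [0.4728 0.211  0.0166] [299. 345.]
hook_tip 0.93 [ 0.6927 -0.1584  0.0283] [236. 208.]
lever_top 0.62 [0.5986 0.2484 0.0893] [229. 330.]
```

View pics/side4.png

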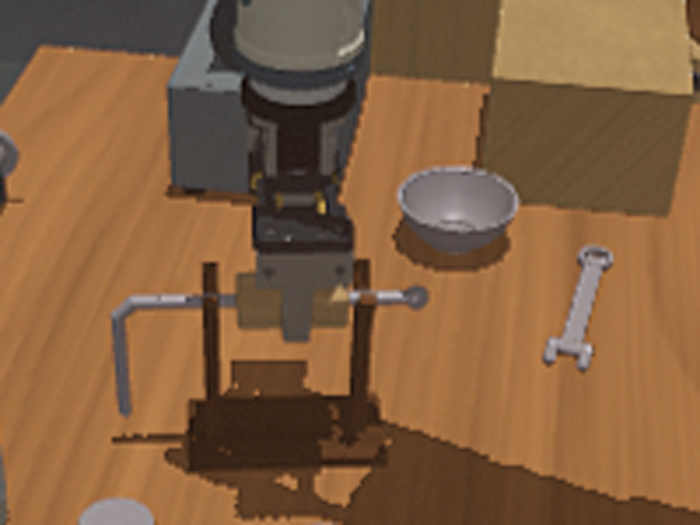

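The rod lies in both forks (210,300) and (362,298), with the block between the posts and the weight still on the gripper. I lower a touch and release.

Call:
apply_moves(
  commands=[
    [[0,0,0],[0,0,-0.0005],1],
    [[0,0,0],[0,0,-0.0008],1],
    [[0,0,0],[0,0,-0.0008],1],
    [[0,0,0],[0,0,-0.0008],1],
    [[0,0,0],[0,0,-0.0008],0.55],
    [[0,0,0],[0,0,-0.0008],0.45],
    [[0,0,0],[0,0,-0.0008],0.3],
    [[0,0,0],[0,0,-0.0008],0.1],
  ],
)

```text
time: 32.4
position: [0.5687, -0.1854, 0.3013]
eef_rot: [-12.0, 90.0, 0.6]
contact_force: [0.2, 0.6, -0.2]
grip_width: 0.0594
```

Call:
apply_moves(
  commands=[
    [[0,0,0],[0,0,0],0],
    [[0,0,0],[0,0,0],0],
    [[0,0,0],[0,0,0],0],
    [[0,0,0],[0,0,0],0],
    [[0,0,0],[0,0,0.003],0],
    [[0,0,0],[0,0,0.01],0],
    [[0,0,0],[0,0,0.02],0],
    [[0,0,0],[0,0,0.035],0],
  ],
)

```text
time: 33.07
position: [0.5684, -0.1853, 0.3367]
eef_rot: [149.9, 89.9, 162.4]
contact_force: [0.6, -0.5, -0.2]
grip_width: 0.092
```

Call:
apply_moves(
  commands=[
    [[0,0,0],[0,0,0.02],0],
    [[0,0,0],[0,0,0.04],0],
    [[0,0,0],[0,0,0.06],0],
    [[0,0,0],[0,0,0.08],0],
    [[0,0,0],[-0.01,0,0.1],0],
    [[0,0,0],[-0.03,0,0.12],0],
    [[0,0,0],[-0.06,0,0.13],0],
    [[0,0,0],[-0.08,0,0.13],0],
  ],
)

```text
time: 33.73
position: [0.4874, -0.1853, 0.47]
eef_rot: [-37.0, 89.8, -24.5]
contact_force: [-0.1, 0.5, 0.2]
grip_width: 0.0917
```

```bash
python3 st.py; python3 - <<'E'
from h import *
im=viewer.get_image("side"); save(im,"side5.png",scale=1.4)
show(im,["hook","hook_tip","lever_top","beaker","jar","bottle_a","stopper"],"pinpoint")
E
```

```text
33.9333 F [-0.01 -0.12 -0.02] sd [1.13 0.48 0.67] T [0.068 0.024 0.005] P [ 0.4868 -0.1853  0.4682] 0.09167214036806377
Fu -0.11617931578546183 Pu -0.23512304830917774
hook_tip 0.84 [ 0.6934 -0.1575  0.0298] [235. 208.]
hook_tip 0.56 [0.4761 0.209  0.0178] [298. 344.]
lever_top 0.71 [0.5997 0.2428 0.0913] [229. 327.]
lever_top 0.57 [ 7.753e-01  6.180e-02 -6.000e-04] [178. 273.]
hook 0.95 [0.3072 0.2046 0.0171] [386. 355.]
hook 0.62 [ 0.5693 -0.1839  0.1298] [284. 176.]
hook 0.23 [ 0.4639 -0.4812  0.0007] [330. 159.]
hook_tip 0.89 [0.4744 0.2069 0.0193] [299. 342.]
hook_tip 0.68 [ 0.692  -0.1587  0.0256] [236. 209.]
lever_top 0.64 [0.5968 0.2462 0.091 ] [230. 329.]
lever_top 0.56 [ 4.697e-01 -4.816e-01  4.000e-04] [329. 159.]
beaker 0.95 [ 0.5201 -0.0016 -0.0016] [291. 268.]
jar 0.55 [0.653  0.003  0.0008] [236. 261.]
bottle_a 0.66 [ 0.7837 -0.056   0.0017] [191. 237.]
bottle_a 0.61 [0.7764 0.0633 0.0029] [177. 273.]
stopper 0.48 [ 0.4241 -0.0152  0.0038] [332. 267.]
```

View pics/side5.png

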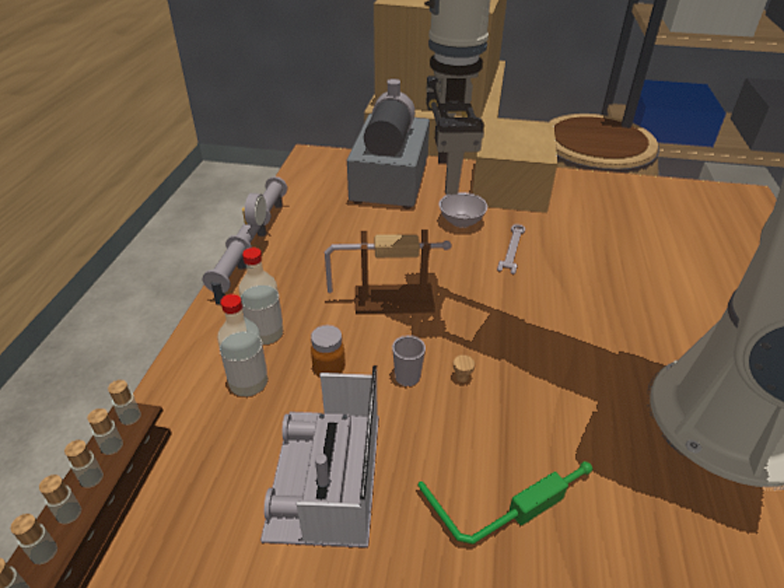

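The hook hangs in its stand (397,245), the lever is at the end of its travel (322,465), the arm is clear and the other things have not moved.

```bash
python3 -c "
from workcell import job; print(job.finish_job())"
```

```text
the job is handed in; nothing more can be done
None
```

The job is done and handed in at about 34 s on the robot's clock, out of 70 s.

- **Hook:** I took the steel hook with the wooden block from its stand. The green look-alike was left alone.
- **Lever:** I reached over the guard and pushed the lever left in 2 mm steps against about 2 N of friction, until the force rose at the stop, roughly 35 mm left of the slot's middle. I built the push up to about 7 N and held it for just over 2 s. Averaged readings were 7.2–7.5 N, and the highest single reading was 7.7 N. The force during the moves was only read at the end of each one.
- **Return:** I hung the hook back in its stand, let go and moved clear.

**Last checks:** The hook was found at (0.569, -0.184, 0.130) m, within about 2 mm of where it started. The lever was still at the stop and the force on the tool was zero. The bottles, jar, beaker and stopper were re-measured within a few millimetres of where they started. The bowl and wrench I only compared in the pictures. I saw no contact with the guard in the pictures or the force readings. Nothing failed or disagreed beyond a few millimetres of scatter in the networks' position estimates.

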